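# Squeeze the release buttons of the dial nest

### The job

Two small spring-loaded nests stand on the bench, one holding a brass dial and the other a black dial, both locked down. Squeeze the two orange side buttons of the nest with the brass dial together between the fingers so that its white pallet springs up, then let go and back away. The brass dial must stay lying on its pallet, the nest must stay upright, and the nest with the black dial must stay locked.

Things in the scene. Friction and masses are not known exactly. Their poses are not given: they have to be found in the camera images.
- brass_nest_squeeze (a point): Midway between the two orange buttons of the brass dial's nest, 25 mm above the bench; z up. The nest is a dark steel block, 84 mm long (own x), 46 wide (own y), 38 tall, 0.6 kg, loose on rubber feet, so it can slide and centre itself between closing fingers. Buttons, 24 mm long and 16 high, stand 9 mm proud in the middle of its +y and -y sides: 64 mm over both.
- brass_pallet (a joint): Lift of the brass dial's pallet in m: 0 locked, 0.012 sprung up; it stays up by itself. It is freed only while both buttons are over 4 mm in at once; each goes in 8 mm (2 N at first, 6 N at the end) and springs back out. The pallet is a white tray, 42 x 39 mm, in the top of the nest; rim 41 mm above the bench when locked.
- brass_dial_centre (a point): Centre of the brass dial, a loose brass disc with dark markers, 31 mm across, 10 mm thick, lying flat in the white pallet; its top is about 46 mm above the bench when locked and 58 mm when sprung up.
- black_pallet (a joint): Lift of the other nest's pallet in m: 0 locked, 0.012 sprung up. That nest is of the same make but holds a black dial of the same size; it stands at least 0.14 m from the first, centre to centre. To be left locked.

How it is judged:
By the outcome, as a careful person would: the job done as asked, in the order asked, and still so for the second after the job is handed in, with the robot touching nothing.
It also fails if it takes over 32 s, if anything falls off the work surface, if the arm or the gripper's body presses on something with over 40 N, if the wrist force passes 120 N, or if a joint passes its speed limit or range.

### The arm

A 7-joint arm with a two-finger parallel gripper is mounted at the origin on a cart in front of the work surface, level with it; the furniture and walls round the work are solid. World frame = base frame: x ahead of the robot, y to its left, z up, the work surface at z = 0. Lengths are in m, angles in rad, forces in N, time in s.
With the tool pointing down it reaches from about 0.4 to 0.85 m from the base axis. Payload 6.9 kg.
Tool frame: the origin (TCP) lies at the very end of the fingers, on their centre line; the grasp point (between the pads) lies 19 mm behind it (arm.hold_point_z is the distance from the TCP to the grasp point, in m); z points along the fingers, y is the direction in which the jaws open and shut (so a half turn about z gives the same grasp; the last joint's range is limited). The gripper opens to 85 mm and grips with 20 to 120 N. Pads are 22 mm wide; open, the fingers measure 114 mm over their backs; the gripper's body (76 mm by 85 mm) begins 54 mm behind the grasp point. The pads swing forward as they close: fully open they stand 13 mm farther back than shut.
Start: joints at [1.452, 0.507, -0.238, 1.5, 0.126, 1.149, -0.155], TCP at [0.139, -0.609, 0.231] pointing down, gripper open.
Joint ranges: [-3.08, 3.08], [-0.24, 2.05], [-1.43, 1.35], [0, 2.5], [-1.52, 4.66], [0.17, 1.96], [-2.89, 2.89]. Speed limits (rad/s): [2.39, 2.39, 3.14, 3.14, 3.14, 3.14, 3.14].

### API

Orientations are given as a rotation vector (axis times angle).
In Python, from rig import status, viewer, workorder, arm gives the robot as it stands. The module is installed in compiled form; this text tells all that it offers.
- The arm moves only by the tool step_arm, never from a script. Its argument "commands" is a list that holds one entry, the list of rows, each a list of 7 numbers: the shift along the tool's x, y, z in units of 0.025 m (1.0 is 0.025 m), then the turn, a rotation vector about the tool's x, y, z in units of 90 degrees (1.0 is 90 degrees), then the gripper command: -1 is fully open, 1 is shut, values between are in proportion. A call has 1 to 8 rows; each row shifts and turns the commanded pose from where the row before left it, along the tool's axes as they then stand; what a row does not reach is not made up. A row lasts 1/8 s, in which the tool goes at most 62.5 mm and 10.7 degrees, less where a joint would pass 70% of its speed; a pose out of reach is approached as far as the arm can. A call with a number of a shift or a turn outside -1 to 1 is refused whole. A call with a gripper value outside its range is refused whole. The fingers move at their own pace and stop on an object; the grip force is fixed at half the most. Time passes only in rows, so rows that do not move let the fingers close. It gives the time, the measured TCP pose, the force and the opening at its end, in the units of the state.
- status.get_obs(): the state, without advancing time (a new reading comes with each control period).
- viewer.snapshot(name): name is "side" or "top"; returns a dict with "img" (384x512x3 uint8, red, green, blue), "intrinsics" (3x3 intrinsics, pixels), "R" (3x3) and "t" (3): a world point X has camera coordinates R X + t. Camera axes: x right, y down, z forward; pixel columns grow to the right and rows downward; lengths in m; the calibration is good to about 2 mm. A picture is of the moment at which its call begins. There is no depth.
- workorder.hand_in(): hands the job in, once; it reports no verdict.
The state is a dict: "time": time; "joint_pos": joint angles; "joint_vel": joint speeds; "joint_torque": joint torques, N m; "tool_pos": TCP position; "orientation": TCP orientation; "wrist_force": force on the tool from outside, world axes, zero at the start; "wrist_torque": the same for the moment, N m; "width": finger opening in m.
Only numpy, scipy, OpenCV 4.12 (cv2) and the standard library are available. Lean on these libraries where they do the work, as an engineer would, in place of code of your own. Each camera call takes 0.05 s, during which the arm holds its last target. There are 200 camera calls.

## Working session

There is one attempt and no reset: what is moved stays moved. The work goes in short steps, Python scripts to look and compute and a tool call to move; the robot and the scene stay as the last step left them, time stands still between calls to the robot, and variables do not carry over. Pictures are saved under pics/ and viewed, about 8 in all and at most 12, crops included, and the job is handed in when it is done.

Besides the shell and the picture viewer there is one more tool, called after ">>>" by a JSON object that holds its "api" and its "payload". step_arm: Moves the arm, as the interface text tells. Its arguments: {"type":"object","properties":{"commands":{"type":"array"}},"required":["commands"]}

```bash
mkdir -p pics; python3 - <<'E'
from rig import status, viewer, arm
import cv2,numpy as np,pickle
o=status.get_obs(); print({k:np.round(v,3) for k,v in o.items()}, arm.hold_point_z)
d={}
for n in("top","side"):
    s=viewer.snapshot(n); d[n]=s; cv2.imwrite(f"pics/{n}0.png",s["img"][...,::-1]); print(n,s["intrinsics"],s["R"],s["t"])
pickle.dump(d,open("s0.pkl","wb"))
E
```

```text
{'time': np.float64(0.0), 'joint_pos': array([ 1.453,  0.508, -0.238,  1.501,  0.126,  1.149, -0.155]), 'joint_vel': array([-0.002, -0.   ,  0.   , -0.001,  0.001, -0.002,  0.   ]), 'joint_torque': array([ 0.0000e+00, -6.2059e+01, -2.1860e+00, -2.4965e+01,  1.3000e-02,
        1.2000e-02, -0.0000e+00]), 'tool_pos': array([ 0.139, -0.609,  0.23 ]), 'orientation': array([-3.12 , -0.351,  0.   ]), 'wrist_force': array([ 0.067, -0.01 ,  1.179]), 'wrist_torque': array([ 0.022,  0.02 , -0.038]), 'width': np.float64(0.085)} 0.0187
top [[375.89423519   0.         248.68168563]
 [  0.         375.89423519 192.02940258]
 [  0.           0.           1.        ]] [[-0.02259597 -0.99974082  0.00277611]
 [-0.99493062  0.0222149  -0.09807937]
 [ 0.09799228 -0.00497823 -0.99517472]] [-0.03653626  0.50806183  0.87698455]
side [[483.29136908   0.         262.04586508]
 [  0.         483.29136908 183.0670764 ]
 [  0.           0.           1.        ]] [[-0.82032899 -0.57188552  0.00270216]
 [-0.37743926  0.53784785 -0.75382975]
 [ 0.42965097 -0.6194083  -0.65706423]] [0.35117096 0.27436655 0.64707798]
```

View pics/top0.png

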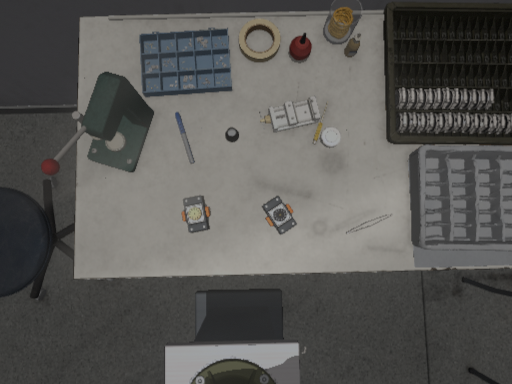

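View pics/side0.png

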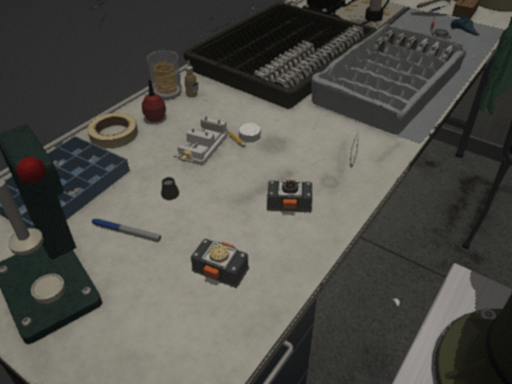

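The top view shows the brass nest at about (195,213) and the black nest at about (280,215). The side view has the brass nest at about (220,262) and the black one at about (290,195). Next I'll measure the orange buttons.

```bash
cat > h.py <<'E'
import numpy as np,cv2
def ray(s,u,v,z):
    K,R,t=s["intrinsics"],s["R"],s["t"]; c=-R.T@t
    d=R.T@np.linalg.solve(K,[u,v,1]); return c+d*(z-c[2])/d[2]
def proj(s,X):
    p=s["intrinsics"]@(s["R"]@np.array(X)+s["t"]); return p[:2]/p[2]
def blobs(s,m,z,amin=6):
    n,l,st,ce=cv2.connectedComponentsWithStats(m.astype(np.uint8))
    return [(st[i,4],ce[i].round(1),ray(s,*ce[i],z).round(4)) for i in range(1,n) if st[i,4]>=amin]
def orange(s):
    h=cv2.cvtColor(s["img"],cv2.COLOR_RGB2HSV); return (h[...,0]>=3)&(h[...,0]<=14)&(h[...,1]>150)&(h[...,2]>90)
E
python3 - <<'E'
import pickle; from h import *
d=pickle.load(open("s0.pkl","rb"))
for n,z in(("top",.033),("side",.025)):
    print(n); [print(b) for b in blobs(d[n],orange(d[n]),z)]
t=d["top"]
# dark nest body contour near brass
img=t["img"]; 
for c in((195,213),(280,215)):
    x0,y0=c[0]-28,c[1]-28; g=cv2.cvtColor(img[y0:y0+56,x0:x0+56],cv2.COLOR_RGB2GRAY)
    m=(g<90).astype(np.uint8); cs,_=cv2.findContours(m,cv2.RETR_EXTERNAL,2); k=max(cs,key=cv2.contourArea)
    r=cv2.minAreaRect(k); print(r); b=cv2.boxPoints(r)+[x0,y0]; w=np.array([ray(t,*p,.038) for p in b]); print(w.round(4), w.mean(0)); print(np.linalg.norm(np.diff(w,axis=0),axis=1), [np.degrees(np.arctan2(e[1],e[0])) for e in np.diff(w,axis=0)])
cr=cv2.resize(img[170:260,150:330],None,fx=4,fy=4,interpolation=cv2.INTER_CUBIC); cv2.imwrite("pics/c0.png",cr[...,::-1])
E
```

```text
top
(np.int32(12), array([289.2, 207.9]), array([ 0.4664, -0.1431,  0.033 ]))
side
(np.int32(65), array([289.6, 201. ]), array([ 0.4401, -0.1053,  0.025 ]))
(np.int32(14), array([228. , 244.5]), array([0.4673, 0.043 , 0.025 ]))
(np.int32(79), array([210.7, 269.4]), array([0.4574, 0.1001, 0.025 ]))
((29.87639617919922, 28.885684967041016), (34.92157745361328, 21.254737854003906), 82.56858825683594)
[[0.4952 0.1049 0.038 ]
 [0.5006 0.0551 0.038 ]
 [0.419  0.0454 0.038 ]
 [0.4137 0.0948 0.038 ]] [0.45712762 0.07504771 0.038     ]
[0.05008063 0.08219753 0.04963333] [np.float64(-83.80645728214681), np.float64(-173.2560114001985), np.float64(96.11123425508382)]
((26.884613037109375, 27.576919555664062), (34.66876220703125, 21.355958938598633), 56.3099365234375)
[[ 0.472  -0.0747  0.038 ]
 [ 0.4991 -0.1174  0.038 ]
 [ 0.4301 -0.1605  0.038 ]
 [ 0.4034 -0.1179  0.038 ]] [ 0.45113294 -0.11763112  0.038     ]
[0.0505842  0.08130559 0.05021183] [np.float64(-57.623624565273936), np.float64(-148.01379484351347), np.float64(122.07926233165341)]
```

View pics/c0.png

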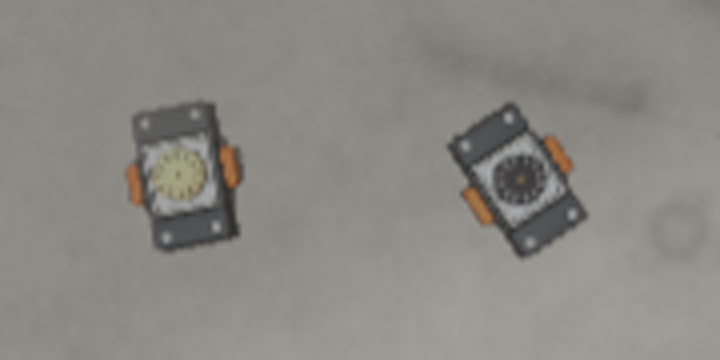

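The close-up shows the brass nest's left button at crop (134,185), its right button at (230,167) and the dial at (179,175). I'll measure these with looser masks.

```bash
python3 - <<'E'
import pickle; from h import *
d=pickle.load(open("s0.pkl","rb")); t=d["top"]; h=cv2.cvtColor(t["img"],cv2.COLOR_RGB2HSV)
def win(m,x,y,r=26):
    w=np.zeros_like(m); w[y-r:y+r,x-r:x+r]=1; return m&w
m=win((h[...,0]<=16)&(h[...,1]>90),195,213); b=blobs(t,m,.033,4); [print(x) for x in b]
b=sorted(b,key=lambda x:-x[0])[:2]; e=b[0][2]-b[1][2]; print("mid",(b[0][2]+b[1][2])/2,np.linalg.norm(e),"yaw-of-y",np.degrees(np.arctan2(e[1],e[0])))
m=win((h[...,0]>18)&(h[...,0]<40)&(h[...,1]>50),195,213); print("dial"); [print(x) for x in blobs(t,m,.046,10)]
s=d["side"]; hs=cv2.cvtColor(s["img"],cv2.COLOR_RGB2HSV)
m=win((hs[...,0]>14)&(hs[...,0]<40)&(hs[...,1]>95),220,255,22); print("dial side"); [print(x) for x in blobs(s,m,.046,8)]
E
```

```text
(np.int32(38), array([207.1, 211.3]), array([0.4628, 0.0515, 0.033 ]))
(np.int32(28), array([183.4, 215.8]), array([0.4533, 0.1075, 0.033 ]))
mid [0.45805 0.0795  0.033  ] 0.056800088028100805 yaw-of-y -80.37184387151329
dial
(np.int32(73), array([196.3, 214.3]), array([0.4556, 0.0753, 0.046 ]))
dial side
```

>>> {"api": "step_arm", "payload": {"commands": [[[0.96, -0.6, 0, 0, 0, 0, -1], [0.96, -0.6, 0, 0, 0, 0, -1], [0.96, -0.6, 0, 0, 0, 0, -1], [0.96, -0.6, 0, 0, 0, 0, -1], [0.96, -0.6, 0, 0, 0, 0, -1], [0.96, -0.6, 0, 0, 0, 0, -1], [0.96, -0.6, 0, 0, 0, 0, -1], [0.96, -0.6, 0, 0, 0, 0, -1]]]}}

```text
time: 1.1
tool_pos: [0.2997, -0.4489, 0.231]
orientation: [-3.121, -0.351, 0.001]
wrist_force: [0.7, 0.2, 0.5]
width: 0.0852
```

>>> {"api": "step_arm", "payload": {"commands": [[[0.96, -0.6, 0, 0, 0, 0, -1], [0.96, -0.6, 0, 0, 0, 0, -1], [0.96, -0.6, 0, 0, 0, 0, -1], [0.96, -0.6, 0, 0, 0, 0, -1], [0.96, -0.6, 0, 0, 0, 0, -1], [0.36, -0.96, 0, 0, 0, 0, -1], [0.36, -0.96, 0, 0, 0, 0, -1], [0.36, -0.96, 0, 0, 0, 0, -1]]]}}

```text
time: 2.1
tool_pos: [0.4098, -0.2729, 0.231]
orientation: [-3.121, -0.351, 0.001]
wrist_force: [0.2, -0.1, 0.4]
width: 0.0854
```

>>> {"api": "step_arm", "payload": {"commands": [[[0.36, -0.96, 0, 0, 0, 0, -1], [0.36, -0.96, 0, 0, 0, 0, -1], [0.36, -0.96, 0, 0, 0, 0, -1], [0.36, -0.96, 0, 0, 0, 0, -1], [0.36, -0.96, 0, 0, 0, 0, -1], [0.36, -0.96, 0, 0, 0, 0, -1], [0.36, -0.96, 0, 0, 0, 0, -1], [0.36, -0.96, 0, 0, 0, 0, -1]]]}}

```text
time: 3.1
tool_pos: [0.4374, -0.0698, 0.2311]
orientation: [-3.122, -0.351, 0.001]
wrist_force: [0.8, -0.8, -0.5]
width: 0.0856
```

>>> {"api": "step_arm", "payload": {"commands": [[[0.36, -0.96, 0, 0, 0, 0, -1], [0.36, -0.96, 0, 0, 0, 0, -1], [0.36, -0.96, 0, 0, 0, 0, -1], [0.36, -0.96, 0, 0, 0, 0, -1], [0.36, -0.96, 0, 0, 0, 0, -1], [0, 0, 0, 0, 0, 0.036, -1], [0, 0, 0, 0, 0, 0, -1]]]}}

```text
time: 3.98
tool_pos: [0.4546, 0.0565, 0.231]
orientation: [3.13, 0.264, -0.001]
wrist_force: [0.2, -0.9, -0.2]
width: 0.0852
```

>>> {"api": "step_arm", "payload": {"commands": [[[0.29, -0.885, 0, 0, 0, 0, -1], [0, 0, 1, 0, 0, 0, -1], [0, 0, 1, 0, 0, 0, -1], [0, 0, 1, 0, 0, 0, -1], [0, 0, 1, 0, 0, 0, -1], [0, 0, 0.84, 0, 0, 0, -1], [0, 0, 0, 0, 0, 0, -1]]]}}

```text
time: 4.85
tool_pos: [0.4573, 0.0787, 0.1092]
orientation: [3.13, 0.263, -0.005]
wrist_force: [-0.1, -0.3, -0.2]
width: 0.0856
```

```bash
python3 - <<'E'
from rig import status, viewer
from h import *
o=status.get_obs(); print(o["tool_pos"],o["orientation"])
c=[]
for n in("top","side"):
    s=viewer.snapshot(n); p=proj(s,[.458,.0795,.046]).astype(int); print(n,p,proj(s,o["tool_pos"]))
    x,y=max(p[0]-50,0),max(p[1]-60,0); c.append(cv2.resize(s["img"][y:y+100,x:x+100],(400,400),interpolation=cv2.INTER_CUBIC)); print(x,y)
    [print(b) for b in blobs(s,orange(s),.025)]
cv2.imwrite("pics/c1.png",np.hstack(c)[...,::-1])
E
```

```text
[0.45727412 0.07869475 0.10916414] [ 3.13024863  0.26308143 -0.00513049]
top [194 213] [190.75958715 212.44699532]
144 153
side [217 252] [216.15884091 224.37854687]
167 192
(np.int32(7), array([154.9,  98.1]), array([ 0.8959, -0.2234,  0.025 ]))
(np.int32(71), array([289.6, 201.1]), array([ 0.4399, -0.1051,  0.025 ]))
(np.int32(74), array([211.8, 270. ]), array([0.4553, 0.1001, 0.025 ]))
```

View pics/c1.png

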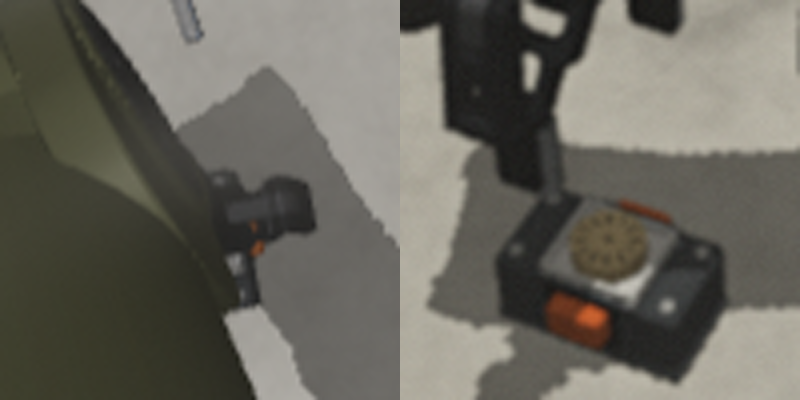

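The side crop shows the brass dial at px about (218.8,253) and the near button at (211.8,270). The open fingers are above the nest. I'll cross-check the centre from these points.

```bash
python3 - <<'E'
import pickle; from h import *
d=pickle.load(open("s0.pkl","rb")); s,t=d["side"],d["top"]
print(-s["R"].T@s["t"])
print("dial side",ray(s,218.75,253,.046),"top",ray(t,150+179/4-.4,170+175/4-.4,.046))
a=np.radians(9.6); y=np.array([-np.sin(a),np.cos(a)])
for C in([.458,.0795],[.457,.0785],[.458,.0775],[.457,.076]):
    print(C,proj(s,[*(np.array(C)+.030*y),.027]),proj(s,[*C,.046]))
E
```

```text
[0.11361475 0.4540676  0.63104854]
dial side [0.45601197 0.07974263 0.046     ] top [0.45797668 0.07983538 0.046     ]
[0.458, 0.0795] [209.1780453  273.60572673] [217.86351574 252.35117469]
[0.457, 0.0785] [210.08061469 273.4805544 ] [218.75450061 252.23258506]
[0.458, 0.0775] [209.99408835 272.77151278] [218.65699206 251.56005429]
[0.457, 0.076] [211.09815297 272.4387296 ] [219.74389851 251.24456895]
```

>>> {"api": "step_arm", "payload": {"commands": [[[0, -0.02, 0.8, 0, 0, 0, -1], [0, 0, 0.8, 0, 0, 0, -1], [0, 0, 0.8, 0, 0, 0, -1], [0, 0, 0.6, 0, 0, 0, -1], [0, 0, 0.4, 0, 0, 0, -1], [0, 0, 0.3, 0, 0, 0, -1], [0, 0, 0, 0, 0, 0, -1]]]}}

```text
time: 5.82
tool_pos: [0.4583, 0.0799, 0.0178]
orientation: [3.131, 0.263, -0.0]
wrist_force: [-0.1, -0.7, 0.4]
width: 0.0859
```

>>> {"api": "step_arm", "payload": {"commands": [[[0, 0, 0.25, 0, 0, 0, -1], [0, 0, 0.2, 0, 0, 0, -1], [0, 0, 0, 0, 0, 0, -1]]]}}

```text
time: 6.2
tool_pos: [0.458, 0.0798, 0.0062]
orientation: [3.131, 0.263, -0.001]
wrist_force: [0.4, 0.3, 0.3]
width: 0.0854
```

>>> {"api": "step_arm", "payload": {"commands": [[[0, 0, 0, 0, 0, 0, -0.6], [0, 0, 0, 0, 0, 0, -0.5], [0, 0, 0, 0, 0, 0, -0.4], [0, 0, 0, 0, 0, 0, -0.3], [0, 0, 0, 0, 0, 0, -0.25], [0, 0, 0, 0, 0, 0, -0.18], [0, 0, 0, 0, 0, 0, -0.18], [0, 0, 0, 0, 0, 0, -0.18]]]}}

```text
time: 7.2
tool_pos: [0.4585, 0.0798, 0.007]
orientation: [3.13, 0.263, 0.001]
wrist_force: [-0.7, -2.0, 6.9]
width: 0.0502
```

```bash
python3 - <<'E'
from rig import status, viewer
from h import *
o=status.get_obs(); print(o["tool_pos"],o["width"],o["wrist_force"])
s=viewer.snapshot("side"); cv2.imwrite("pics/c2.png",cv2.resize(s["img"][192:312,157:277],(480,480),interpolation=cv2.INTER_CUBIC)[...,::-1])
E
```

```text
[0.4585026  0.07980677 0.00698637] 0.05024932607463251 [-0.72816209 -1.98638531  6.85841947]
```

View pics/c2.png

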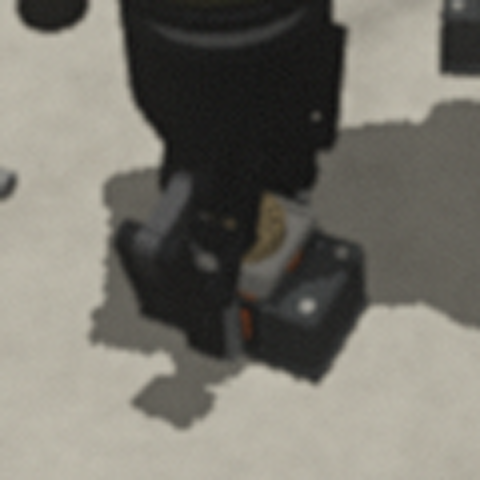

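The pallet appears raised, with its white side showing at crop (265,275). The width is 50 mm. Next I'll release gently and retreat straight up.

>>> {"api": "step_arm", "payload": {"commands": [[[0, 0, 0, 0, 0, 0, -0.3], [0, 0, 0, 0, 0, 0, -0.45], [0, 0, 0, 0, 0, 0, -0.6], [0, 0, 0, 0, 0, 0, -0.8], [0, 0, 0, 0, 0, 0, -1], [0, 0, 0, 0, 0, 0, -1], [0, 0, 0, 0, 0, 0, -1]]]}}

```text
time: 8.12
tool_pos: [0.4582, 0.0799, 0.0066]
orientation: [-3.131, -0.262, -0.0]
wrist_force: [0.1, -0.2, -0.2]
width: 0.0856
```

>>> {"api": "step_arm", "payload": {"commands": [[[0, 0, -0.2, 0, 0, 0, -1], [0, 0, -0.4, 0, 0, 0, -1], [0, 0, -0.6, 0, 0, 0, -1], [0, 0, -0.8, 0, 0, 0, -1], [0, 0, -0.8, 0, 0, 0, -1], [0, 0, -0.8, 0, 0, 0, -1], [0, 0, -0.8, 0, 0, 0, -1], [0, 0, 0, 0, 0, 0, -1]]]}}

```text
time: 9.12
tool_pos: [0.4591, 0.08, 0.1182]
orientation: [-3.13, -0.262, -0.005]
wrist_force: [0.4, -0.3, -0.8]
width: 0.0854
```

```bash
python3 - <<'E'
from rig import status, viewer
from h import *
o=status.get_obs(); print(o["time"],o["tool_pos"],o["width"],o["wrist_force"])
s=viewer.snapshot("side"); cv2.imwrite("pics/c3.png",cv2.resize(s["img"][170:310,157:337],None,fx=4,fy=4,interpolation=cv2.INTER_CUBIC)[...,::-1])
E
```

```text
9.125 [0.4590739  0.08002241 0.11823762] 0.08536505725930174 [ 0.43704278 -0.34415702 -0.75237487]
```

View pics/c3.png

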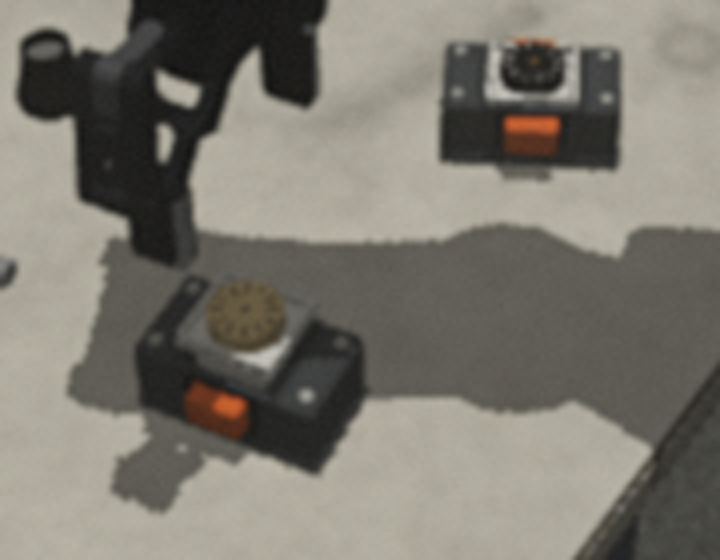

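The brass pallet is up: the tray side is visible and the dial is flat at crop (245,315). The nest is upright and the black nest looks unchanged. I'll back off further and then confirm.

>>> {"api": "step_arm", "payload": {"commands": [[[0, 0, -1, 0, 0, 0, -1], [0, 0, -1, 0, 0, 0, -1], [0, 0, -1, 0, 0, 0, -1], [0, 0, -1, 0, 0, 0, -1], [-0.2, 1, 0, 0, 0, 0, -1], [-0.2, 1, 0, 0, 0, 0, -1], [-0.2, 1, 0, 0, 0, 0, -1], [-0.2, 1, 0, 0, 0, 0, -1]]]}}

```text
time: 10.18
tool_pos: [0.4546, -0.023, 0.2157]
orientation: [-3.13, -0.262, 0.002]
wrist_force: [-0.2, 0.2, 0.4]
width: 0.0852
```

>>> {"api": "step_arm", "payload": {"commands": [[[-0.2, 1, 0, 0, 0, 0, -1], [-0.2, 1, 0, 0, 0, 0, -1], [-0.2, 1, 0, 0, 0, 0, -1], [-0.2, 1, 0, 0, 0, 0, -1], [-0.2, 1, 0, 0, 0, 0, -1], [-0.2, 1, 0, 0, 0, 0, -1], [0, 0, 0, 0, 0, 0, -1], [0, 0, 0, 0, 0, 0, -1]]]}}

```text
time: 11.18
tool_pos: [0.4503, -0.1741, 0.216]
orientation: [-3.13, -0.263, 0.001]
wrist_force: [-0.5, -0.5, 0.8]
width: 0.085
```

```bash
python3 - <<'E'
from rig import status, viewer
from h import *
import pickle; d=pickle.load(open("s0.pkl","rb"))
o=status.get_obs(); print(o["time"],o["tool_pos"],o["wrist_force"],o["joint_vel"].round(3))
s=viewer.snapshot("side"); c=[cv2.resize(i[190:300,167:267],None,fx=4,fy=4,interpolation=cv2.INTER_CUBIC) for i in(d["side"]["img"],s["img"])]
cv2.imwrite("pics/c4.png",np.hstack(c)[...,::-1])
for z in(.046,.058): print(proj(s,[.457,.0795,z]))
E
```

```text
11.175 [ 0.45026801 -0.17412896  0.21596193] [-0.51900003 -0.53682108  0.75446551] [-0.011 -0.006 -0.008 -0.    -0.001  0.002  0.003]
[218.35761839 252.628913  ]
[217.92274052 247.57207359]
```

View pics/c4.png

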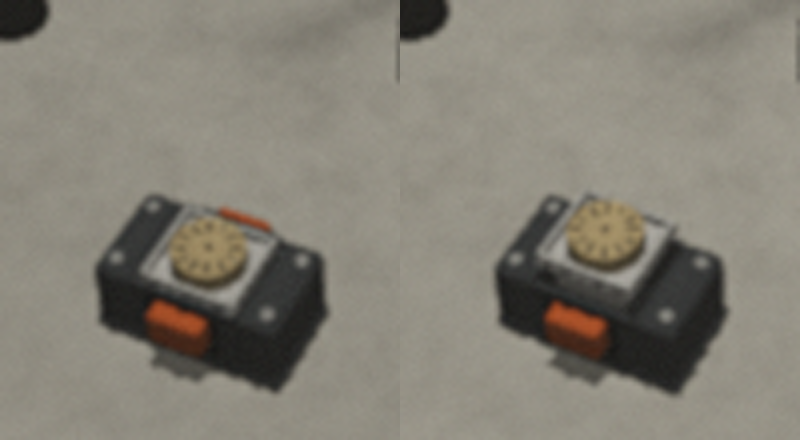

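In the before/after pair, the nest is unmoved, the tray is raised with the dial lying flat on it (crop y 250→232, about 4.5–5 px, matching 12 mm), and the button has sprung back out. I'll hand in now.

```bash
python3 -c "
from rig import workorder; print(workorder.hand_in())"
```

```text
the job is handed in; nothing more can be done
None
```

The brass dial's pallet is up and the job is handed in. I squeezed the two buttons together to a 50 mm finger opening (about 7 mm in on each side). Then I opened the fingers, rose straight up and moved away to about 0.2 m height. The arm finished at 11.2 s.

**Brass nest:** In the last side picture the white tray stands proud of the nest with the brass dial flat on it. The dial appears about 4.5 px higher, against 5 px expected for 12 mm, which I took as a match. The nest is upright and had not visibly moved. The near button is back out; the raised tray hides the far one.

**Black nest:** It looked locked and unchanged in the picture taken just after release. I did not check it again after moving the arm away, a move that took it over that side at about 0.2 m height.

**Forces:** The wrist force readings at the end of each move call peaked at about 7 N, during the squeeze. No check failed.

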